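# Upright the drained beaker onto the balance and tare

### The arm

A 7-joint arm with a two-finger parallel gripper is mounted at the origin on the work surface. World frame = base frame: x ahead of the robot, y to its left, z up, the work surface at z = 0. Lengths are in m, angles in rad, forces in N, time in s.
With the tool pointing down it reaches from about 0.4 to 0.85 m from the base axis. Payload 10.4 kg.
Tool frame: the origin (TCP) lies midway between the tips of the shut fingers; the grasp point (between the pads) lies 19 mm behind it; z points along the fingers, y is the line along which they close (so a half turn about z gives the same grasp; the last joint's range is limited). The gripper opens to 85 mm and grips with 20 to 120 N. Pads are 22 mm wide; open, the fingers measure 114 mm over their backs; the gripper's body (76 mm by 85 mm) begins 54 mm behind the grasp point. The pads swing forward as they close: fully open they stand 13 mm farther back than shut.
Start: joints at [1.153, 0.332, -0.065, 1.46, 0.022, 1.35, -0.088], TCP at [0.24, -0.577, 0.231] pointing down, gripper open.
Joint ranges: [-2.6, 2.6], [-0.5, 2.12], [-1.47, 1.34], [0.16, 2.42], [-1.27, 4.41], [0.06, 2.06], [-2.6, 2.6]. Speed limits (rad/s): [2.22, 2.22, 2.79, 2.79, 3.14, 3.14, 3.14].

### API

Orientations are given as a rotation vector (axis times angle).
In Python, from cell import r, read_camera, camera_model, job_done, spotter gives the robot as it stands.
- The arm moves only by the tool play_rows, never from a script. Its argument "deltas" is a list of rows, each an object with "claw": the finger opening in cm, from 0 to 8.54; "dp": the shift along the tool's x, y, z in cm, a list of three; "angular": the turn, a rotation vector about the tool's x, y, z in degrees, a list of three. In form: [{"claw": claw, "dp": [tx, ty, tz], "angular": [ax, ay, az]}, ...]. A call has 1 to 20 rows; each row is the pose to reach, as a shift and turn from the pose commanded when the call began, along the tool's axes at that moment; what a row does not reach only later rows make up. A row lasts 1/12 s, in which the tool goes at most 41.7 mm and 7.16 degrees, less where a joint would pass 70% of its speed; a pose out of reach is approached as far as the arm can. A call with a gripper value outside its range is refused whole. The fingers move at their own pace and stop on an object; "newtons" is the grip in N (left out, the last holds). Time passes only in rows, so rows that repeat a pose let the fingers close. It gives the time, the measured TCP pose, the force, the opening and the grip force at its end, in the units of the state.
- r.observe(): the state, without advancing time (a new reading comes with each control period).
- read_camera(name): name is "scene" or "side" or "wrist"; returns (picture, depth): 480x640x3 uint8, blue, green, red; 480x640 float32, m along the optical axis (not along the pixel's ray), 0 where there is no reading.
- camera_model(name): a dict with "vfov" (degrees; the focal length in pixels is half the picture's height over the tangent of half this angle, whatever the lens; pixels are square), "cx", "cy" (the principal point, pixels), "R" (3x3) and "t" (3): a world point X has camera coordinates R X + t; the wrist camera has in their place "hand_eye" (4x4, takes a point from camera to tool coordinates, whose origin is the TCP and whose axes are the flange's). Camera axes: x right, y down, z forward; pixel columns grow to the right and rows downward; lengths in m; the calibration is good to about 2 mm. The wrist camera is an equidistant fisheye: a pixel r from the principal point sees the ray r / f radians off the axis. A picture is of the moment at which its call begins: read the wrist's pose just before it. camera_model takes no time and is no camera call.
- job_done(): hands the job in; it is judged then, once.
Trained networks look in the newest picture that a camera, given by its name, has taken for a name from the list of things; names that differ only in an ending like _2 or _b are one class to them, and where a whole thing is asked for, a point or a joint stands for the part that bears it (a point fixed in the world has none). Each returns a list of dicts, best first, with "confidence" (0 to 1); they miss things now and then, are a little off and sometimes report something else, mostly with a low value. They report only what shows in the picture. A call takes as long as a camera call. They do not tell look-alikes from the thing itself.
- spotter.boxes_of(target, camera): "box" ([left, top, width, height] in pixels, round what is visible of it).
The state is a dict: "t": time; "joints": joint angles; "dq": joint speeds; "joint_efforts": joint torques, N m; "eef_pos": TCP position; "orientation": TCP orientation; "ft_force": force on the tool from outside, world axes, zero at the start; "moment": the same for the moment, N m; "finger_gap": finger opening in m; "gripper_force": force on a finger pad.
Only numpy, scipy, OpenCV 4.12 (cv2) and the standard library are available. Lean on these libraries where they do the work, as an engineer would, in place of code of your own. Each camera call takes 0.05 s, during which the arm holds its last target. There are 200 camera calls.

### The job

Take the short glass beaker that lies on its side on the draining rack, turn it mouth-up and stand it gently in the middle of the balance's pan. Its glass is thin and the pan is delicate: grip lightly, set it down softly and do not lean on the pan. Let go, then press the tare key fully down and release it, leaving the beaker on the pan and the tube, the flask and the dish where they are.

Things in the scene. Friction and masses are not known exactly. Their poses are not given: they have to be found in the camera images.
- beaker: Clear glass beaker, 50 mm diameter, 70 mm tall, wall 3 mm, about 60 g, white marks up one side. Origin: centre of its base's outside; z axis runs towards the mouth. Starts lying level (axis 57 mm above the bench) in either cradle of the rack, mouth roughly to the robot's right. Cracks if both fingers' forces on it add up to over 100 N (50 N a side); 20 to 30 N a side holds it well.
- tube: Longer, thinner clear glass tube with closed base, 36 mm diameter, 115 mm long, lying in the rack's other cradle, parallel to the beaker and 110 mm from it (axis to axis). Leave it there. Origin at the outside of its base, z axis towards its mouth.
- rack: Fixed draining rack: grey plate 200 x 240 x 8 mm with two cradles, each of two level steel rods (8 mm thick, tops 36 mm above the bench, 28 mm apart) along the rack's x axis, which points roughly to the robot's left; cradle middle lines at y = +55 and -55 mm. Origin under its centre on the bench. Stands to the left or right of the balance.
- balance: Fixed white balance, 240 mm (x, front to back) by 190 mm, housing top 55 mm above the bench, front (display and key) towards the robot. Origin under its centre on the bench, x axis from front to back, y to the left seen from the robot. Pan centre at x = 40 mm, y = 0; tare key at x = -88 mm, y = -58 mm.
- pan: Round steel pan of the balance, 120 mm diameter. It sinks on a spring, 5 mm at 10 N, then meets a hard stop; more than 14 N on it is too much. Origin 13 mm below the centre of its top face.
- pan_top (a point): Centre of the pan's top face, 68 mm above the bench.
- tare_top (a point): Centre of the top of the tare key: a round grey push key, 26 mm diameter, in a grey housing at the balance's front right corner (seen from the robot), beside the black display.
- tare (a joint): Travel of the tare key: 0 released, 0.005 m fully down (needs 4 N); it springs back.
- flask: Conical glass flask, 72 mm wide, 104 mm tall, standing on the bench. Bystander. Origin at the centre of its base.
- dish: Small open clear plastic dish, 60 mm wide, 14 mm tall, on the bench. Bystander. Origin at the centre of its base.
Mind the look-alikes: they are no part of the job. Leave any purple or red look-alike of the beaker alone.

How it is judged:
On the way, in this order (a step that is already met when the one before it is completed fails the run):
1. the beaker stands mouth-up on the middle of the pan, released (horizontal distance between beaker and pan_top below 0.025 m and angle between beaker's own z axis and vertical below 0.1 rad and z of beaker in the frame of pan_top between -0.005 and 0.005 m and contact force between the fingers and beaker below 0.05 N and linear speed of beaker below 0.02 m/s), for 0.2 s.
2. the tare key is pressed fully down while the beaker stands on the pan (horizontal distance between beaker and pan_top below 0.025 m and angle between beaker's own z axis and vertical below 0.1 rad and z of beaker in the frame of pan_top between -0.005 and 0.005 m and contact force between the fingers and beaker below 0.05 N and value of joint tare above 0.0035 m), for 0.05 s.
At the end, for the whole second after the job is handed in: The beaker stands mouth-up (within 0.1 rad) and at rest on the pan, its axis within 25 mm of the pan's centre, and the tare key has come back up to within 1.5 mm (pressed past 3.5 mm of its 5 mm travel counted as fully down) (horizontal distance between beaker and pan_top below 0.025 m and angle between beaker's own z axis and vertical below 0.1 rad and z of beaker in the frame of pan_top between -0.005 and 0.005 m and linear speed of beaker below 0.02 m/s and value of joint tare below 0.0015 m); the robot touches nothing.
It fails at once if the thin beaker is squeezed with more than 100 N (both fingers together) (contact force between the fingers and beaker above 100 N).
It fails at once if the pan is loaded with more than 14 N (contact force between anything else and pan above 14 N).
It fails at once if the tube, the flask or the dish is moved by more than 30 mm (distance of any of tube, flask, dish from where it was at the start of the episode above 0.03 m).
It also fails if it takes over 51 s, if anything falls off the work surface, if the arm or the gripper's body presses on something with over 40 N, if the wrist force passes 120 N, or if a joint passes its speed limit or range.

## Working session

There is one attempt and no reset: what is moved stays moved. The work goes in short steps, Python scripts to look and compute and a tool call to move; the robot and the scene stay as the last step left them, time stands still between calls to the robot, and variables do not carry over. Pictures are saved under pics/ and viewed, at most 10 in all, crops included, and the job is handed in when it is done.

Besides the shell and the picture viewer there is one more tool, called after "Call:" by a JSON object that holds its "method" and its "body", one argument or row to a line. play_rows: Moves the arm, as the interface text tells. Its arguments: {"type":"object","properties":{"deltas":{"type":"array","items":{"type":"object","properties":{"claw":{"type":"number"},"dp":{"type":"array","items":{"type":"number"}},"angular":{"type":"array","items":{"type":"number"}}}}},"newtons":{"type":"number"}},"required":["deltas"]}

```bash
mkdir -p pics; ls
cat > h.py <<'E'
import numpy as np, cv2
from scipy.spatial.transform import Rotation as Ro
from cell import r, read_camera, camera_model, job_done, spotter
def cloud(name,depth):
    m=camera_model(name); f=240/np.tan(np.radians(m["vfov"])/2)
    v,u=np.mgrid[:480,:640]
    x=(u-m["cx"])/f*depth; y=(v-m["cy"])/f*depth
    P=np.stack([x,y,depth],-1)
    return (P-np.array(m["t"]))@np.array(m["R"])
def ray(name,u,v,z):
    m=camera_model(name); f=240/np.tan(np.radians(m["vfov"])/2); R=np.array(m["R"])
    d=R.T@np.array([(u-m["cx"])/f,(v-m["cy"])/f,1]); c=-R.T@np.array(m["t"])
    return c+d*(z-c[2])/d[2]
E
python3 - <<'E'
from h import *
print(r.observe())
for n in ("scene","side"):
    p,d=read_camera(n); cv2.imwrite(f"pics/{n}0.png",p); np.save(f"{n}0.npy",d)
    m=camera_model(n); print(n,-np.array(m["R"]).T@np.array(m["t"]))
    for t in ("beaker","tube","rack","balance","pan","tare_top","flask","dish"):
        print(t,[(np.round(b["box"]).tolist(),round(b["confidence"],2)) for b in spotter.boxes_of(t,n)][:4])
E
```

```text
pics
{'t': 0.0, 'joints': array([ 1.15340563,  0.33285529, -0.0647108 ,  1.46095647,  0.02163075,
        1.34995436, -0.08848246]), 'dq': array([-0.00025408, -0.00060721,  0.00123124,  0.00058668, -0.00137356,
        0.00033208, -0.00060775]), 'joint_efforts': array([ 7.52948381e-04, -6.25460243e+01,  4.92977793e-02, -3.91612816e+01,
        1.60701008e-02,  9.91578359e-03,  3.22122241e-05]), 'eef_pos': array([ 0.24021997, -0.57655809,  0.23051912]), 'orientation': array([-3.07916994e+00, -6.15922682e-01,  6.05145226e-04]), 'ft_force': array([0.2255597 , 0.52043362, 0.65432138]), 'moment': array([-0.00156415,  0.02679825, -0.04203942]), 'gripper_force': 0.0, 'finger_gap': 0.08540130500276776}
scene [1.06770323 0.33895995 0.52828095]
beaker [([234.0, 163.0, 42.0, 26.0], 0.95), ([277.0, 231.0, 46.0, 44.0], 0.92), ([204.0, 188.0, 48.0, 35.0], 0.78), ([292.0, 182.0, 41.0, 33.0], 0.77)]
tube [([144.0, 212.0, 62.0, 44.0], 0.61)]
rack [([115.0, 193.0, 173.0, 105.0], 0.67)]
balance [([352.0, 229.0, 194.0, 159.0], 0.84)]
pan [([396.0, 264.0, 86.0, 62.0], 0.75), ([439.0, 228.0, 21.0, 14.0], 0.62)]
tare_top [([437.0, 229.0, 24.0, 14.0], 0.61)]
flask [([232.0, 273.0, 52.0, 77.0], 0.78)]
dish [([334.0, 227.0, 30.0, 22.0], 0.88), ([141.0, 212.0, 64.0, 43.0], 0.69)]
side [-0.06603093  0.59801755  0.81261461]
beaker [([397.0, 248.0, 37.0, 47.0], 0.97), ([448.0, 218.0, 35.0, 38.0], 0.8), ([365.0, 190.0, 43.0, 36.0], 0.59), ([305.0, 237.0, 42.0, 29.0], 0.58)]
tube [([333.0, 161.0, 46.0, 38.0], 0.84)]
rack [([299.0, 176.0, 144.0, 85.0], 0.88)]
balance [([155.0, 261.0, 165.0, 147.0], 0.7)]
pan []
tare_top [([279.0, 322.0, 19.0, 17.0], 0.61)]
flask [([237.0, 190.0, 36.0, 54.0], 0.86)]
dish [([332.0, 284.0, 33.0, 29.0], 0.97)]
```

View pics/scene0.png

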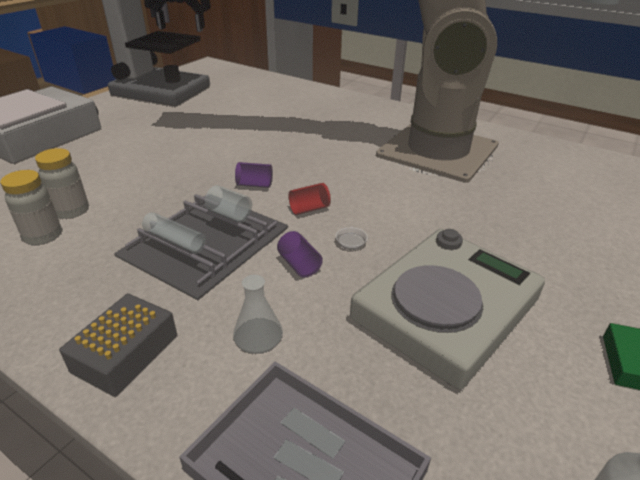

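View pics/side0.png

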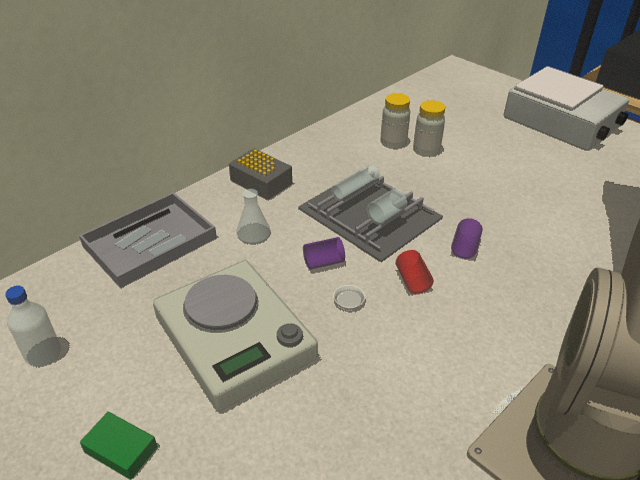

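Candidates (scene px): clear beaker in the near cradle (228,205), purple ones at (254,175) and (299,253), red one at (309,198). The clear, short, wide one in the rack fits the description, and the longer thin one at (175,233) is the tube. I'll confirm with a crop and measure.

Run:
```python
from h import *
A=cv2.imread("pics/scene0.png")[175:305,110:295]; B=cv2.imread("pics/side0.png")[155:265,290:450]
A=cv2.resize(A,(400,281),interpolation=3);B=cv2.resize(B,(400,281),interpolation=3)
cv2.imwrite("pics/crop1.png",np.hstack([A,B]))
for n in ("scene","side"):
    d=np.load(n+"0.npy"); p=cv2.imread(f"pics/{n}0.png"); W=cloud(n,d); ok=d>0
    z=W[...,2]; hsv=cv2.cvtColor(p,cv2.COLOR_BGR2HSV)
    print(n,"bench z",np.median(z[ok&(z<0.02)&(z>-.02)]))
    box=dict(scene=[(352,229,194,159),(115,193,173,105),(200,185,54,40),(142,210,66,48)],side=[(155,261,165,147),(299,176,144,85),(363,188,47,40),(331,161,52,42)])[n]
    def sub(b):
        m=np.zeros_like(ok); x,y,w,h=b; m[y:y+h,x:x+w]=1; return m&ok
    m=sub(box[0]);
    for lo,hi in((.05,.061),(.0635,.073),(.073,.1)):
        q=W[m&(z>lo)&(z<hi)]; 
        if len(q)>5:
            (c,s,a)=cv2.minAreaRect((q[:,:2]*1000).astype(np.float32)); print("bal",lo,len(q),np.round(c,1),np.round(s,1),a, np.median(q[:,2]), cv2.minEnclosingCircle((q[:,:2]*1000).astype(np.float32)))
    m=sub(box[1]); q=W[m&(z>.004)&(z<.014)&(p.max(2)<110)]; c,s,a=cv2.minAreaRect((q[:,:2]*1000).astype(np.float32)); print("rack",len(q),np.round(c,1),np.round(s,1),a)
    for b,t in((box[2],"beaker"),(box[3],"tube")):
        q=W[sub(b)&(z>.045)&(z<.1)]; 
        if len(q)>5: c,s,a=cv2.minAreaRect((q[:,:2]*1000).astype(np.float32)); print(t,len(q),np.round(c,1),np.round(s,1),a,q[:,2].max())
```

```text
scene bench z 0.0006806469447693938
bal 0.05 9982 [518.7 220.4] [188.2 240.4] 79.560546875 0.05538289418217704 ((518.6112060546875, 220.78672790527344), 148.1902313232422)
bal 0.0635 4306 [510.6 214.8] [119.1 214.1] 87.64153289794922 0.06773751283365781 ((510.53875732421875, 197.33352661132812), 109.11643981933594)
bal 0.073 131 [421.6 179.4] [24.9 24.1] 24.46367645263672 0.07597155042313546 ((421.38330078125, 179.35958862304688), 13.088525772094727)
rack 6024 [ 591.2 -180.5] [256.8 238.7] 89.97048950195312
beaker 1139 [ 537.  -194.6] [48.8 73.3] 0.4805384576320648 0.0841071945090826
tube 1211 [ 647.1 -221.5] [ 36.4 119.5] 1.821790099143982 0.06861341268104554
side bench z 0.0003323070630311349
bal 0.05 8672 [515.5 217.9] [188.3 241.5] 79.58509826660156 0.05491469141190639 ((515.5223999023438, 218.2108612060547), 147.8243408203125)
bal 0.0635 3165 [507.8 211.6] [119.7 216.2] 87.92143249511719 0.06719118134387847 ((506.69390869140625, 197.34222412109375), 111.4184799194336)
bal 0.073 157 [417.9 177.4] [24.  26.1] 43.887821197509766 0.07567046715307885 ((417.6182556152344, 177.0870361328125), 13.773462295532227)
rack 3990 [ 586.5 -156.9] [242.1 307.3] 0.4409392476081848
beaker 887 [ 532.9 -196.6] [52.1 73.7] 0.4875190854072571 0.08631699369514968
tube 777 [ 593.1 -220.4] [118.5 130.1] 86.3099365234375 0.08631699369514968
```

View pics/crop1.png

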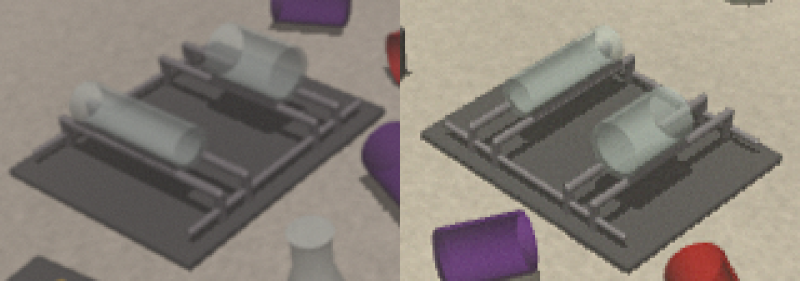

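Left half (scene) and right half (side): the clear beaker is in the near cradle and the tube in the far one. The pan is at about (0.556, 0.212) and the beaker's centre at about (0.535, -0.196), axis along y. The pictures don't clearly show which end is the mouth, so I'll check it with depth and a wrist view.

Run:
```python
from h import *
for n,b in(("scene",(200,185,54,40)),("side",(363,188,47,40))):
    W=cloud(n,np.load(n+"0.npy")); x,y,w,h=b; q=W[y:y+h,x:x+w].reshape(-1,3); q=q[(q[:,2]>.025)&(abs(q[:,0]-.535)<.035)&(abs(q[:,1]+.195)<.045)]
    rad=np.hypot(q[:,0]-.535,q[:,2]-.057)*1000
    for lo in range(-240,-150,6):
        s=(q[:,1]*1000>=lo)&(q[:,1]*1000<lo+6); print(n,lo,s.sum(),np.histogram(rad[s],[0,8,16,21,24,28,40])[0])
# wrist
s=r.observe(); p,d=read_camera("wrist"); cv2.imwrite("pics/w0.png",p)
m=camera_model("wrist"); print(m)
T=np.array(m["hand_eye"]); R=Ro.from_rotvec(s["orientation"]).as_matrix()
f=240/np.tan(np.radians(m["vfov"])/2)
pc=(R.T@(np.array([.535,-.195,.057])-s["eef_pos"])-T[:3,3])@T[:3,:3]
th=np.arccos(pc[2]/np.linalg.norm(pc)); print(th, pc, np.array([m["cx"],m["cy"]])+f*th*pc[:2]/np.linalg.norm(pc[:2])); print(R)
```

```text
scene -240 12 [0 0 0 1 6 5]
scene -234 32 [ 0  0  0  9 19  4]
scene -228 77 [ 0  0  0 18 56  3]
scene -222 86 [ 0  0  0 25 56  5]
scene -216 78 [ 0  0  0 18 54  6]
scene -210 87 [ 0  0  0 24 59  4]
scene -204 77 [ 0  0  0 17 55  5]
scene -198 91 [ 0  0  0 15 69  7]
scene -192 84 [ 0  0  0 20 60  4]
scene -186 84 [ 0  0  0 16 64  4]
scene -180 89 [ 0  0  0 21 62  6]
scene -174 91 [ 0  0  0 19 69  3]
scene -168 91 [ 0  2  1 15 71  2]
scene -162 388 [ 38 109 112  73  55   1]
scene -156 14 [ 0  0  0  1 10  3]
side -240 3 [0 0 0 0 1 2]
side -234 51 [ 0  0  0 13 32  6]
side -228 59 [ 0  0  0  5 43 11]
side -222 58 [ 0  0  0  5 49  4]
side -216 60 [ 0  0  0  2 45 13]
side -210 67 [ 0  0  0  9 50  8]
side -204 60 [ 0  0  0  7 49  4]
side -198 62 [ 0  0  1 11 43  7]
side -192 64 [ 0  0  0  8 47  9]
side -186 54 [ 0  0  0  4 40 10]
side -180 71 [ 0  0  0  8 54  9]
side -174 65 [ 0  1  0  3 52  9]
side -168 303 [30 78 65 60 59 11]
side -162 59 [ 7 18 13  9 10  2]
side -156 10 [0 0 0 3 7 0]
{'vfov': 65.70646984690485, 'cx': 321.7703212763333, 'cy': 241.88379523064853, 'hand_eye': array([[ 6.45962616e-04, -9.49365562e-01, -3.14172902e-01,
         8.12192931e-02],
       [ 9.99999717e-01,  7.34229073e-04, -1.62615436e-04,
         4.87485664e-04],
       [ 3.85056373e-04, -3.14172708e-01,  9.49365768e-01,
        -1.43495029e-01],
       [ 0.00000000e+00,  0.00000000e+00,  0.00000000e+00,
         1.00000000e+00]])}
1.1864557096143953 [-0.23939909 -0.42053495  0.19571656] [ 103.6237625  -141.31838094]
[[ 9.23052318e-01  3.84674421e-01  8.81524860e-05]
 [ 3.84674428e-01 -9.23052315e-01 -8.36632122e-05]
 [ 4.91862585e-05  1.11135529e-04 -9.99999993e-01]]
```

View pics/w0.png

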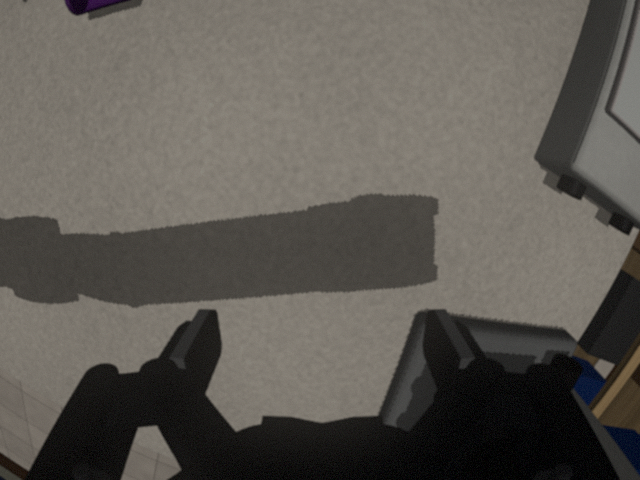

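The +y end shows a flat disc at y = -0.160, so that is the closed base and the mouth faces -y, as stated. The wrist view shows only bench, with the fingers at the bottom. Plan: grasp with the tool leaning 45° from the mouth side, yaw 90° and pitch 90° so the beaker is mouth-up and the tool points 45° down and outward.

```bash
cat >> h.py <<'E'
def goto(pos,x,y,z):
    s=r.observe(); R0=Ro.from_rotvec(s["orientation"]); R1=Ro.from_matrix(np.array([x,y,z]).T)
    dp=R0.inv().apply(np.array(pos)-s["eef_pos"])*100; a=np.degrees((R0.inv()*R1).as_rotvec())
    print("dp",np.round(dp,2),"ang",np.round(a,1),"rows",max(np.linalg.norm(dp)/4.17,np.linalg.norm(a)/7.16))
k=.5**.5
GR=([0,k,k],[1,0,0],[0,k,-k]); PL=([-k,0,-k],[0,1,0],[k,0,-k])
G=np.array([.535,-.205,.057])
E
python3 - <<'E'
from h import *
d=np.array(GR[2]); goto(G-.10*d,*GR)
E
```

```text
dp [ 38.78 -16.48  10.36] ang [ 26.4  39.6 -63.7] rows 11.106483875800357
```

Call:
{"method": "play_rows", "body": {
  "deltas": [
    {"claw": 8.54,"dp": [20,-8,0],"angular": [13.2,19.8,-31.8]},
    {"claw": 8.54,"dp": [20,-8,0],"angular": [13.2,19.8,-31.8]},
    {"claw": 8.54,"dp": [20,-8,0],"angular": [13.2,19.8,-31.8]},
    {"claw": 8.54,"dp": [20,-8,0],"angular": [13.2,19.8,-31.8]},
    {"claw": 8.54,"dp": [20,-8,0],"angular": [13.2,19.8,-31.8]},
    {"claw": 8.54,"dp": [20,-8,0],"angular": [13.2,19.8,-31.8]},
    {"claw": 8.54,"dp": [38.8,-16.5,10.4],"angular": [26.4,39.6,-63.7]},
    {"claw": 8.54,"dp": [38.8,-16.5,10.4],"angular": [26.4,39.6,-63.7]},
    {"claw": 8.54,"dp": [38.8,-16.5,10.4],"angular": [26.4,39.6,-63.7]},
    {"claw": 8.54,"dp": [38.8,-16.5,10.4],"angular": [26.4,39.6,-63.7]},
    {"claw": 8.54,"dp": [38.8,-16.5,10.4],"angular": [26.4,39.6,-63.7]},
    {"claw": 8.54,"dp": [38.8,-16.5,10.4],"angular": [26.4,39.6,-63.7]},
    {"claw": 8.54,"dp": [38.8,-16.5,10.4],"angular": [26.4,39.6,-63.7]},
    {"claw": 8.54,"dp": [38.8,-16.5,10.4],"angular": [26.4,39.6,-63.7]},
    {"claw": 8.54,"dp": [38.8,-16.5,10.4],"angular": [26.4,39.6,-63.7]},
    {"claw": 8.54,"dp": [38.8,-16.5,10.4],"angular": [26.4,39.6,-63.7]}
  ]
}}

```text
t: 2.28
eef_pos: [0.5347, -0.2771, 0.1282]
orientation: [-1.764, -1.76, -0.729]
ft_force: [-0.5, 0.1, -0.1]
finger_gap: 0.0854
gripper_force: 0.0
```

Run:
```python
from h import *
s=r.observe(); p,d=read_camera("wrist"); cv2.imwrite("pics/w1.png",p); print(np.round(s["joints"],2),s["eef_pos"],s["ft_force"])
print(np.round(Ro.from_rotvec(s["orientation"]).as_matrix(),3))
m=camera_model("wrist"); T=np.array(m["hand_eye"]); f=240/np.tan(np.radians(m["vfov"])/2); R=Ro.from_rotvec(s["orientation"])
v,u=np.mgrid[:480,:640]; a=(u-m["cx"])/f; b=(v-m["cy"])/f; th=np.hypot(a,b)+1e-9
ray=np.stack([a/th*np.tan(th),b/th*np.tan(th),np.ones_like(a)],-1)*d[...,None]
W=R.apply((ray.reshape(-1,3)@T[:3,:3].T+T[:3,3]))+s["eef_pos"]; W=W[(d.ravel()>0)]
q=W[(W[:,2]>.045)&(W[:,2]<.09)&(abs(W[:,0]-.535)<.04)&(abs(W[:,1]+.195)<.05)]
if len(q)>50:
    print(len(q),cv2.minAreaRect((q[:,:2]*1000).astype(np.float32)),np.percentile(q,[1,50,99],axis=0))
goto(G+.022*np.array(GR[2]),*GR)
```

```text
[ 0.99  0.79 -0.45  1.26 -0.32  1.61  0.65] [ 0.53469713 -0.2771377   0.12820711] [-0.45579042  0.06257941 -0.10724439]
[[ 0.002  1.     0.002]
 [ 0.709 -0.003  0.705]
 [ 0.705  0.    -0.709]]
6844 ((534.818359375, -197.118896484375), (49.48765563964844, 71.2762451171875), 0.22159095108509064) [[ 0.5108917  -0.23218148  0.04656609]
 [ 0.53501844 -0.20321062  0.0795725 ]
 [ 0.5586527  -0.16325398  0.0836442 ]]
dp [ 0.09  0.   12.34] ang [ 0.1  0.1 -0.1] rows 2.959880610925866
```

View pics/w1.png

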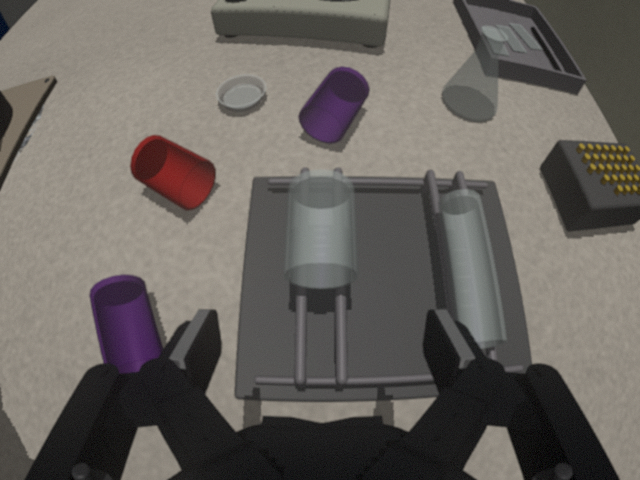

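The wrist view shows the beaker at (320,230), centred between the fingers with its open mouth towards the hand; the tube is at (470,265). Wrist depth agrees with the estimate, so I'll advance and grip.

Call:
{"method": "play_rows", "body": {
  "deltas": [
    {"claw": 8.54,"dp": [0,0,4],"angular": [0,0,0]},
    {"claw": 8.54,"dp": [0,0,7],"angular": [0,0,0]},
    {"claw": 8.54,"dp": [0.1,0,10],"angular": [0,0,0]},
    {"claw": 8.54,"dp": [0.1,0,12.3],"angular": [0,0,0]},
    {"claw": 8.54,"dp": [0.1,0,12.3],"angular": [0,0,0]},
    {"claw": 8.54,"dp": [0.1,0,12.3],"angular": [0,0,0]},
    {"claw": 6,"dp": [0.1,0,12.3],"angular": [0,0,0]},
    {"claw": 5.4,"dp": [0.1,0,12.3],"angular": [0,0,0]},
    {"claw": 5.2,"dp": [0.1,0,12.3],"angular": [0,0,0]},
    {"claw": 5,"dp": [0.1,0,12.3],"angular": [0,0,0]},
    {"claw": 4.5,"dp": [0.1,0,12.3],"angular": [0,0,0]},
    {"claw": 4.5,"dp": [0.1,0,12.3],"angular": [0,0,0]},
    {"claw": 4.5,"dp": [0.1,0,12.3],"angular": [0,0,0]},
    {"claw": 4.5,"dp": [0.1,0,12.3],"angular": [0,0,0]},
    {"claw": 4.5,"dp": [0.1,0,12.3],"angular": [0,0,0]},
    {"claw": 4.5,"dp": [0.1,0,12.3],"angular": [0,0,0]}
  ],
  "newtons": 25
}}

```text
t: 3.67
eef_pos: [0.5344, -0.1894, 0.042]
orientation: [-1.762, -1.759, -0.728]
ft_force: [-7.3, -4.5, 7.0]
finger_gap: 0.0501
gripper_force: 24.5
```

Run:
```python
from h import *
s=r.observe(); print(s["eef_pos"],s["finger_gap"],s["gripper_force"])
goto(s["eef_pos"]+[0,0,.15],*GR)
```

```text
[ 0.53444232 -0.18941254  0.04201795] 0.05005965399386574 24.456633925437927
dp [ 1.060e+01 -1.000e-02 -1.062e+01] ang [ 0.   0.1 -0.1] rows 3.597122302158272
```

Call:
{"method": "play_rows", "body": {
  "deltas": [
    {"claw": 4.5,"dp": [1,0,-1],"angular": [0,0,0]},
    {"claw": 4.5,"dp": [2,0,-2],"angular": [0,0,0]},
    {"claw": 4.5,"dp": [4,0,-4],"angular": [0,0,0]},
    {"claw": 4.5,"dp": [6,0,-6],"angular": [0,0,0]},
    {"claw": 4.5,"dp": [8,0,-8],"angular": [0,0,0]},
    {"claw": 4.5,"dp": [10,0,-10],"angular": [0,0,0]},
    {"claw": 4.5,"dp": [12,0,-12],"angular": [0,0,0]},
    {"claw": 4.5,"dp": [12,0,-12],"angular": [0,0,0]},
    {"claw": 4.5,"dp": [12,0,-12],"angular": [0,0,0]},
    {"claw": 4.5,"dp": [12,0,-12],"angular": [0,0,0]}
  ]
}}

```text
t: 4.5
eef_pos: [0.5352, -0.1878, 0.2114]
orientation: [-1.761, -1.761, -0.729]
ft_force: [0.9, 0.3, -0.9]
finger_gap: 0.0502
gripper_force: 26.2
```

Run:
```python
from h import *
s=r.observe(); print(s["joints"].round(2))
# midpoint: yaw 90 about world z first, then pitch; go in two stages
Rg=Ro.from_matrix(np.array(GR).T); Rm=(Ro.from_euler("z",90,degrees=True)*Rg).as_matrix().T
print(Rm.round(2)); goto([.45,-.03,.25],*Rm); goto([.45,.1,.25],*PL)
```

```text
[ 0.97  0.6  -0.52  1.4  -0.4   1.6   0.54]
[[-0.71  0.    0.71]
 [ 0.    1.   -0.  ]
 [-0.71  0.   -0.71]]
dp [13.9  -8.52  8.41] ang [ 63.6   0.1 -63.7] rows 12.57149050986601
dp [23.1  -8.52 17.59] ang [ -0.  -69.2 -98. ] rows 16.753644531340203
```

Call:
{"method": "play_rows", "body": {
  "deltas": [
    {"claw": 4.5,"dp": [4,-2,3],"angular": [0,-3.5,-4.9]},
    {"claw": 4.5,"dp": [6,-3,5],"angular": [0,-6.9,-9.8]},
    {"claw": 4.5,"dp": [8,-4,7],"angular": [0,-10.4,-14.7]},
    {"claw": 4.5,"dp": [10,-5,9],"angular": [0,-13.8,-19.6]},
    {"claw": 4.5,"dp": [12,-6,11],"angular": [0,-17.3,-24.5]},
    {"claw": 4.5,"dp": [15,-7,13],"angular": [0,-20.8,-29.4]},
    {"claw": 4.5,"dp": [18,-8,15],"angular": [0,-24.2,-34.3]},
    {"claw": 4.5,"dp": [21,-8.5,17],"angular": [0,-27.7,-39.2]},
    {"claw": 4.5,"dp": [23.1,-8.5,17.6],"angular": [0,-34.6,-49]},
    {"claw": 4.5,"dp": [23.1,-8.5,17.6],"angular": [0,-38.1,-53.9]},
    {"claw": 4.5,"dp": [23.1,-8.5,17.6],"angular": [0,-45,-63.7]},
    {"claw": 4.5,"dp": [23.1,-8.5,17.6],"angular": [0,-51.9,-73.5]},
    {"claw": 4.5,"dp": [23.1,-8.5,17.6],"angular": [0,-58.8,-83.3]},
    {"claw": 4.5,"dp": [23.1,-8.5,17.6],"angular": [0,-65.7,-93.1]},
    {"claw": 4.5,"dp": [23.1,-8.5,17.6],"angular": [0,-69.2,-98]},
    {"claw": 4.5,"dp": [23.1,-8.5,17.6],"angular": [0,-69.2,-98]},
    {"claw": 4.5,"dp": [23.1,-8.5,17.6],"angular": [0,-69.2,-98]},
    {"claw": 4.5,"dp": [23.1,-8.5,17.6],"angular": [0,-69.2,-98]},
    {"claw": 4.5,"dp": [23.1,-8.5,17.6],"angular": [0,-69.2,-98]}
  ]
}}

```text
t: 6.08
eef_pos: [0.4476, 0.0957, 0.2492]
orientation: [0.238, 2.486, 0.075]
ft_force: [-0.6, -1.3, 0.5]
finger_gap: 0.05
gripper_force: 26.2
```

Run:
```python
from h import *
s=r.observe(); print(s["joints"].round(2)); print(Ro.from_rotvec(s["orientation"]).as_matrix().round(3))
p,d=read_camera("scene"); a=[cv2.resize(p[100:340,240:560],(400,300),interpolation=3)]
p,d2=read_camera("side"); a.append(cv2.resize(p[90:390,120:520],(400,300))); cv2.imwrite("pics/c2.png",np.hstack(a))
goto([.556-.022*k,.212,.18],*PL)
```

```text
[-0.09 -0.5  -0.34  2.32  0.16  0.71  0.85]
[[-0.784  0.153  0.602]
 [ 0.189  0.982 -0.004]
 [-0.591  0.111 -0.799]]
dp [-1.26 11.76 11.12] ang [ -0.7  -8.1 -10.6] rows 3.8928666897531916
```

View pics/c2.png

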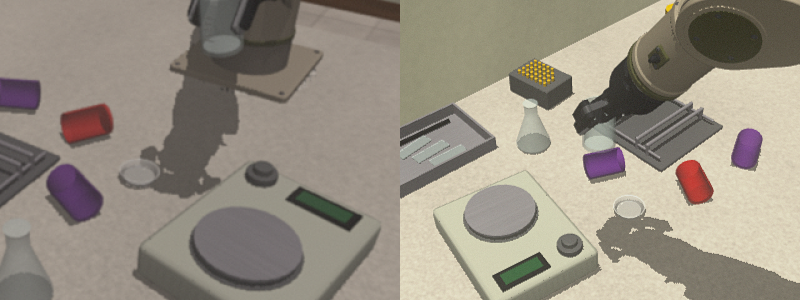

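The beaker is held mouth-up near (220,45) in the left half. Joint 2 is at its limit here, so the turn isn't complete; moving outward relieves that. Next is a hover above the pan.

Run:
```python
from h import *
goto([.571,.212,.16],*PL)
```

```text
dp [-2.48 11.99 14.55] ang [ -0.7  -8.1 -10.6] rows 4.560100342460182
```

Call:
{"method": "play_rows", "body": {
  "deltas": [
    {"claw": 4.5,"dp": [-0.6,3,3.6],"angular": [0,0,0]},
    {"claw": 4.5,"dp": [-1.2,6,7.2],"angular": [0,0,0]},
    {"claw": 4.5,"dp": [-1.8,9,10.8],"angular": [0,-2,-3]},
    {"claw": 4.5,"dp": [-2.5,12,14.5],"angular": [-0.7,-5,-7]},
    {"claw": 4.5,"dp": [-2.5,12,14.5],"angular": [-0.7,-8.1,-10.6]},
    {"claw": 4.5,"dp": [-2.5,12,14.5],"angular": [-0.7,-8.1,-10.6]},
    {"claw": 4.5,"dp": [-2.5,12,14.5],"angular": [-0.7,-8.1,-10.6]},
    {"claw": 4.5,"dp": [-2.5,12,14.5],"angular": [-0.7,-8.1,-10.6]},
    {"claw": 4.5,"dp": [-2.5,12,14.5],"angular": [-0.7,-8.1,-10.6]},
    {"claw": 4.5,"dp": [-2.5,12,14.5],"angular": [-0.7,-8.1,-10.6]}
  ]
}}

```text
t: 7.02
eef_pos: [0.5735, 0.2065, 0.1624]
orientation: [0.014, 2.356, -0.004]
ft_force: [-0.3, -0.2, -0.3]
finger_gap: 0.0503
gripper_force: 26.2
```

Run:
```python
from h import *
s=r.observe(); print(s["joints"].round(2)); print(Ro.from_rotvec(s["orientation"]).as_matrix().round(3))
goto([.571,.212,.125],*PL)
```

```text
[ 0.11  0.05 -0.79  2.19  1.16  0.55 -0.03]
[[-0.707  0.011  0.707]
 [ 0.009  1.    -0.007]
 [-0.707  0.001 -0.707]]
dp [2.83 0.54 2.46] ang [-0.4 -0.  -0.5] rows 0.909380675515031
```

Call:
{"method": "play_rows", "body": {
  "deltas": [
    {"claw": 4.5,"dp": [1,0.2,1],"angular": [0,0,0]},
    {"claw": 4.5,"dp": [2,0.4,1.8],"angular": [0,0,-0.5]},
    {"claw": 4.5,"dp": [2.8,0.5,2.5],"angular": [-0.4,0,-0.5]},
    {"claw": 4.5,"dp": [2.8,0.5,2.5],"angular": [-0.4,0,-0.5]},
    {"claw": 4.5,"dp": [2.8,0.5,2.5],"angular": [-0.4,0,-0.5]},
    {"claw": 4.5,"dp": [2.8,0.5,2.5],"angular": [-0.4,0,-0.5]}
  ]
}}

```text
t: 7.52
eef_pos: [0.5719, 0.2129, 0.1262]
orientation: [-0.003, 2.354, 0.0]
ft_force: [0.1, -0.1, -0.4]
finger_gap: 0.0503
gripper_force: 26.2
```

Run:
```python
from h import *
s=r.observe(); print(s["eef_pos"])
p,d=read_camera("scene"); a=[cv2.resize(p[180:360,370:530],(530,596),interpolation=3)]; cv2.imwrite("pics/c3.png",a[0])
W=cloud("scene",d)
q=W[(d>0)&(abs(W[...,0]-.575)<.04)&(abs(W[...,1]-.212)<.035)&(W[...,2]>.076)&(W[...,2]<.17)]
for lo in range(78,170,6):
    e=q[(q[:,2]*1000>=lo)&(q[:,2]*1000<lo+6)]
    if len(e): print(lo,len(e),(np.percentile(e[:,:2],[2,50,98],axis=0)*1000).round(0).tolist())
```

```text
[0.57187683 0.21287835 0.12620968]
96 66 [[558.0, 197.0], [579.0, 220.0], [582.0, 239.0]]
102 128 [[560.0, 193.0], [578.0, 222.0], [582.0, 239.0]]
108 139 [[557.0, 195.0], [578.0, 221.0], [583.0, 239.0]]
114 128 [[561.0, 194.0], [578.0, 220.0], [583.0, 239.0]]
120 133 [[562.0, 190.0], [578.0, 220.0], [583.0, 239.0]]
126 145 [[564.0, 189.0], [578.0, 219.0], [582.0, 246.0]]
132 185 [[537.0, 185.0], [576.0, 217.0], [583.0, 246.0]]
138 295 [[535.0, 178.0], [573.0, 213.0], [582.0, 246.0]]
144 341 [[535.0, 178.0], [567.0, 213.0], [582.0, 246.0]]
150 343 [[536.0, 178.0], [561.0, 214.0], [582.0, 246.0]]
156 383 [[535.0, 179.0], [554.0, 215.0], [582.0, 246.0]]
162 374 [[535.0, 181.0], [554.0, 213.0], [582.0, 244.0]]
168 120 [[536.0, 179.0], [551.0, 222.0], [582.0, 246.0]]
```

View pics/c3.png

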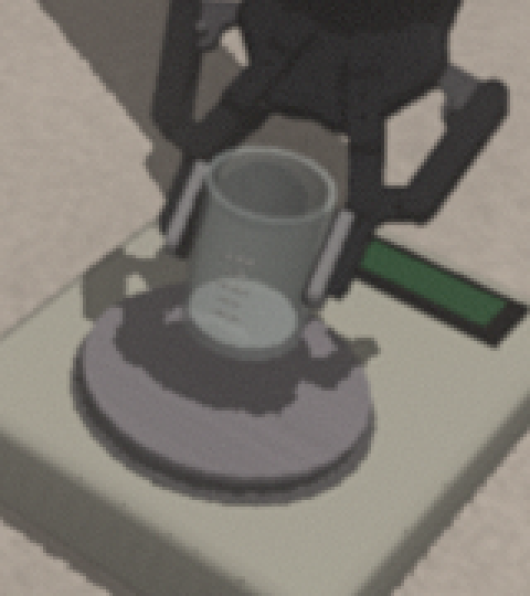

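The beaker is upright and mouth-up over the pan, with its base at about z = 0.098. Lowering gently.

Call:
{"method": "play_rows", "body": {
  "deltas": [
    {"claw": 4.5,"dp": [0.7,0,0.7],"angular": [0,0,0]},
    {"claw": 4.5,"dp": [1.3,0,1.3],"angular": [0,0,0]},
    {"claw": 4.5,"dp": [1.7,0,1.7],"angular": [0,0,0]},
    {"claw": 4.5,"dp": [1.9,0,1.9],"angular": [0,0,0]},
    {"claw": 4.5,"dp": [1.98,0,1.98],"angular": [0,0,0]},
    {"claw": 4.5,"dp": [2.02,0,2.02],"angular": [0,0,0]},
    {"claw": 4.5,"dp": [2.06,0,2.06],"angular": [0,0,0]},
    {"claw": 4.5,"dp": [2.06,0,2.06],"angular": [0,0,0]},
    {"claw": 4.5,"dp": [2.06,0,2.06],"angular": [0,0,0]}
  ]
}}

```text
t: 8.32
eef_pos: [0.5716, 0.2134, 0.0962]
orientation: [-0.004, 2.354, 0.001]
ft_force: [-0.3, -0.4, -1.3]
finger_gap: 0.0503
gripper_force: 26.2
```

Call:
{"method": "play_rows", "body": {
  "deltas": [
    {"claw": 4.5,"dp": [0.04,0,0.04],"angular": [0,0,0]},
    {"claw": 4.5,"dp": [0.08,0,0.08],"angular": [0,0,0]},
    {"claw": 4.5,"dp": [0.08,0,0.08],"angular": [0,0,0]},
    {"claw": 4.5,"dp": [0.08,0,0.08],"angular": [0,0,0]}
  ]
}}

```text
t: 8.65
eef_pos: [0.5716, 0.2135, 0.0949]
orientation: [-0.005, 2.354, 0.001]
ft_force: [-0.5, 0.4, 0.5]
finger_gap: 0.0506
gripper_force: 26.3
```

Call:
{"method": "play_rows", "body": {
  "deltas": [
    {"claw": 4.5,"dp": [0.04,0,0.04],"angular": [0,0,0]},
    {"claw": 4.5,"dp": [0.04,0,0.04],"angular": [0,0,0]},
    {"claw": 4.5,"dp": [0.04,0,0.04],"angular": [0,0,0]}
  ]
}}

```text
t: 8.9
eef_pos: [0.5716, 0.2135, 0.0943]
orientation: [-0.005, 2.354, 0.001]
ft_force: [-1.1, 0.4, 2.4]
finger_gap: 0.0503
gripper_force: 26.4
```

In contact at about 2–3 N. Releasing.

Call:
{"method": "play_rows", "body": {
  "deltas": [
    {"claw": 5.1,"dp": [0,0,0],"angular": [0,0,0]},
    {"claw": 5.3,"dp": [0,0,0],"angular": [0,0,0]},
    {"claw": 5.6,"dp": [0,0,0],"angular": [0,0,0]},
    {"claw": 6.2,"dp": [0,0,0],"angular": [0,0,0]},
    {"claw": 7,"dp": [0,0,0],"angular": [0,0,0]},
    {"claw": 8,"dp": [0,0,0],"angular": [0,0,0]},
    {"claw": 8.5,"dp": [0,0,0],"angular": [0,0,0]},
    {"claw": 8.5,"dp": [0,0,0],"angular": [0,0,0]},
    {"claw": 8.5,"dp": [0,0,0],"angular": [0,0,0]},
    {"claw": 8.5,"dp": [0,0,-2],"angular": [0,0,0]},
    {"claw": 8.5,"dp": [0,0,-4],"angular": [0,0,0]},
    {"claw": 8.5,"dp": [0,0,-7],"angular": [0,0,0]},
    {"claw": 8.5,"dp": [0,0,-10],"angular": [0,0,0]},
    {"claw": 8.5,"dp": [0,0,-14],"angular": [0,0,0]},
    {"claw": 8.5,"dp": [0,0,-14],"angular": [0,0,0]},
    {"claw": 8.5,"dp": [0,0,-14],"angular": [0,0,0]}
  ]
}}

```text
t: 10.23
eef_pos: [0.4719, 0.2141, 0.1959]
orientation: [-0.006, 2.349, 0.002]
ft_force: [1.3, 0.8, 0.8]
finger_gap: 0.0847
gripper_force: 0.0
```

Run:
```python
from h import *
s=r.observe(); print(s["joints"].round(2),s["eef_pos"])
p,d=read_camera("scene"); p2,d2=read_camera("side"); cv2.imwrite("pics/c4.png",np.hstack([cv2.resize(p[180:420,330:560],(400,417)),cv2.resize(p2[200:420,120:331],(400,417))]))
for n,D in(("scene",d),("side",d2)):
    W=cloud(n,D); q=W[(D>0)&(abs(W[...,0]-.56)<.04)&(abs(W[...,1]-.212)<.035)&(W[...,2]>.12)&(W[...,2]<.15)]
    print(n,len(q),np.percentile(q,[1,50,99],axis=0).round(3))
    if len(q)>20: print(cv2.minEnclosingCircle((q[:,:2]*1000).astype(np.float32)))
```

```text
[ 0.01 -0.27 -0.79  2.33  0.73  0.55  0.2 ] [0.47191064 0.21412851 0.19594099]
scene 892 [[0.533 0.192 0.12 ]
 [0.562 0.216 0.131]
 [0.582 0.24  0.139]]
((557.5818481445312, 215.15016174316406), 26.000286102294922)
side 424 [[0.533 0.189 0.12 ]
 [0.563 0.216 0.131]
 [0.579 0.237 0.138]]
((554.9578857421875, 213.1655731201172), 26.592899322509766)
```

View pics/c4.png

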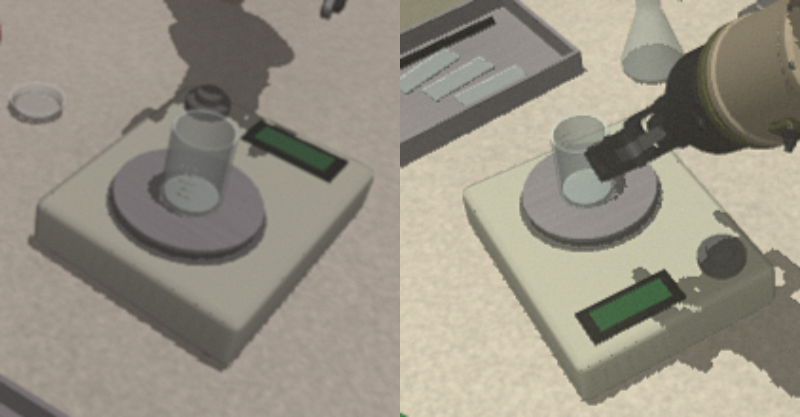

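The beaker stands centred on the pan within about 3 mm, upright and released. Next is the tare key: shut fingers, tool straight down, above (0.4195, 0.178).

Run:
```python
from h import *
goto([.4195,.178,.13],[-1,0,0],[0,1,0],[0,0,-1])
```

```text
dp [ 8.25 -3.49  0.69] ang [ 0.  45.2  0.2] rows 6.312317388198969
```

Call:
{"method": "play_rows", "body": {
  "deltas": [
    {"claw": 6,"dp": [2,-1,-2],"angular": [0,7,0]},
    {"claw": 3,"dp": [3,-2,-3],"angular": [0,14,0]},
    {"claw": 0,"dp": [4,-3,-3],"angular": [0,21,0]},
    {"claw": 0,"dp": [5.5,-3.5,-2],"angular": [0,28,0]},
    {"claw": 0,"dp": [7,-3.5,0],"angular": [0,35,0]},
    {"claw": 0,"dp": [8.25,-3.5,0.7],"angular": [0,42,0]},
    {"claw": 0,"dp": [8.25,-3.5,0.7],"angular": [0,45.2,0.2]},
    {"claw": 0,"dp": [8.25,-3.5,0.7],"angular": [0,45.2,0.2]},
    {"claw": 0,"dp": [8.25,-3.5,0.7],"angular": [0,45.2,0.2]},
    {"claw": 0,"dp": [8.25,-3.5,0.7],"angular": [0,45.2,0.2]},
    {"claw": 0,"dp": [8.25,-3.5,0.7],"angular": [0,45.2,0.2]},
    {"claw": 0,"dp": [8.25,-3.5,0.7],"angular": [0,45.2,0.2]}
  ]
}}

```text
t: 11.33
eef_pos: [0.4186, 0.1778, 0.1298]
orientation: [-0.002, 3.141, -0.0]
ft_force: [-0.2, -0.2, -0.5]
finger_gap: 0.0
gripper_force: 0.0
```

Run:
```python
from h import *
s=r.observe(); print(s["joints"].round(2),s["eef_pos"])
goto([.4195,.178,.082],[-1,0,0],[0,1,0],[0,0,-1])
```

```text
[-0.18  0.07 -0.34  2.    0.02  1.08  1.05] [0.41864793 0.17781044 0.12983285]
dp [-0.08  0.02  4.78] ang [-0.   0.   0.1] rows 1.1472616727933878
```

Press in steps to about z = 0.0705.

Call:
{"method": "play_rows", "body": {
  "deltas": [
    {"claw": 0,"dp": [-0.1,0,2.5],"angular": [0,0,0]},
    {"claw": 0,"dp": [-0.1,0,4.5],"angular": [0,0,0]},
    {"claw": 0,"dp": [-0.1,0,5.2],"angular": [0,0,0]},
    {"claw": 0,"dp": [-0.1,0,5.5],"angular": [0,0,0]},
    {"claw": 0,"dp": [-0.1,0,5.7],"angular": [0,0,0]},
    {"claw": 0,"dp": [-0.1,0,5.8],"angular": [0,0,0]},
    {"claw": 0,"dp": [-0.1,0,5.85],"angular": [0,0,0]},
    {"claw": 0,"dp": [-0.1,0,5.85],"angular": [0,0,0]},
    {"claw": 0,"dp": [-0.1,0,5.85],"angular": [0,0,0]}
  ]
}}

```text
t: 12.08
eef_pos: [0.4204, 0.1781, 0.0717]
orientation: [0.001, -3.141, -0.001]
ft_force: [-2.3, -0.9, 3.6]
finger_gap: -0.0003
gripper_force: 1.7
```

Call:
{"method": "play_rows", "body": {
  "deltas": [
    {"claw": 0,"dp": [0,0,0.05],"angular": [0,0,0]},
    {"claw": 0,"dp": [0,0,0.1],"angular": [0,0,0]},
    {"claw": 0,"dp": [0,0,0.1],"angular": [0,0,0]},
    {"claw": 0,"dp": [0,0,0.1],"angular": [0,0,0]}
  ]
}}

```text
t: 12.42
eef_pos: [0.4204, 0.1782, 0.0709]
orientation: [0.001, -3.141, -0.001]
ft_force: [-4.9, -1.0, 12.9]
finger_gap: 0.0003
gripper_force: 6.0
```

Force jumped to 13 N, so the key is on its hard stop. Withdrawing upward.

Call:
{"method": "play_rows", "body": {
  "deltas": [
    {"claw": 0,"dp": [0,0,-1],"angular": [0,0,0]},
    {"claw": 0,"dp": [0,0,-4],"angular": [0,0,0]},
    {"claw": 0,"dp": [0,0,-8],"angular": [0,0,0]},
    {"claw": 0,"dp": [0,0,-12],"angular": [0,0,0]},
    {"claw": 0,"dp": [0,0,-12],"angular": [0,0,0]},
    {"claw": 0,"dp": [0,0,-12],"angular": [0,0,0]},
    {"claw": 0,"dp": [0,0,-12],"angular": [0,0,0]}
  ]
}}

```text
t: 13.0
eef_pos: [0.4202, 0.1777, 0.1901]
orientation: [0.0, -3.14, -0.001]
ft_force: [0.0, -0.0, -0.3]
finger_gap: -0.0001
gripper_force: 0.0
```

Run:
```python
from h import *
p,d=read_camera("scene"); W=cloud("scene",d)
q=W[(d>0)&(abs(W[...,0]-.56)<.04)&(abs(W[...,1]-.212)<.035)&(W[...,2]>.12)&(W[...,2]<.15)]
print(cv2.minEnclosingCircle((q[:,:2]*1000).astype(np.float32)),q[:,2].max())
q=W[(d>0)&(np.hypot(W[...,0]-.4205,W[...,1]-.179)<.01)&(W[...,2]<.1)]; print("key",np.median(q[:,2]) if len(q) else None)
q=W[205:260,140:210].reshape(-1,3); q=q[(q[:,2]>.045)&(q[:,2]<.1)]; print("tube",cv2.minAreaRect((q[:,:2]*1000).astype(np.float32)))
print(r.observe()["ft_force"]); print(job_done())
```

```text
((556.660888671875, 215.181640625), 26.673534393310547) 0.13896814164246588
key 0.07671034591019678
tube ((646.789794921875, -220.470947265625), (35.91901397705078, 117.92514038085938), 1.6559332609176636)
[-0.42561834 -0.7409886  -0.46849767]
the job is handed in; nothing more can be done
None
```

The beaker stands upright and released about 3 mm from the pan's centre, the tare key was pressed to its stop and sprang back, the tube has not moved (I did not re-measure the flask or dish), and the job was handed in at about 13 s of the 51 s limit; the verdict is not shown to me.

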